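# Stop the disc sander, stand its chip screen up, reset the stop

### The job

The small disc sander's chip screen has slumped back. First press the mushroom head of the stop box down until it latches and stays down when you let go; with the stop still latched, stand the screen upright on the sander's bed, its foot pushed in flush against both rests in front of the disc; then turn the mushroom head clockwise to reset it, so that it springs fully up again. Do not knock the other things on the bench about.

Things in the scene. Friction and masses are not known exactly. Their poses are not given: they have to be found in the camera images.
- stop_box: Fixed grey stop box, 126x126 mm footprint, flat top at 60 mm; origin at the centre of its underside on the bench, z up. The mushroom head stands on its vertical axis through the origin. It may stand left or right of the sander.
- stop_head_top (a point): Centre of the top of the black mushroom head, 116 mm above the bench when up. The head is a round disc, 66 mm across, with a raised grip bar over its middle: 56 mm long, 16 mm wide, standing 23 mm above the disc, its flat top at this point. Site x runs along the bar, y across it, z up.
- stop_press (a joint): How far the head is pressed down, m: 0 up, 0.012 at the bottom, which takes about 12 N. Pressed past 0.010 it latches and stays near 0.010 when let go (a spring of 8 N then lifts it); short of that it springs up again. Only turning the head frees it.
- stop_turn (a joint): Clockwise turn of the head seen from above, rad: 0 at rest, stop at 1.0. A weak spring (0.12 N m at the end) turns it back when let go. Turned past about 0.8 while latched it frees the latch; once the fingers let go of the bar the head rises to 0.
- sander: Fixed bench disc sander; origin at the centre of its underside, x from front (screen) to back (motor), y left, z up. Bed 180 (x) by 200 (y) mm, smooth top at z = 15 mm. Two smooth upright steel rests, 24 mm wide, 85 mm high, stand on it at y = +62 and -62 mm, their flat front faces at x = 0. Disc and motor behind them, up to 96 mm high.
- screen: Loose plywood board, 14 (x) by 150 (y) by 70 (z) mm, 0.18 kg; origin mid of its lower 14x150 edge. At first it leans back 0.5 to 0.65 rad, lower back edge on the bed 35 to 41 mm before the rests, upper edge on the rests. Push its foot along the bed to the sander's +x: it rises until it stands flat against the rests, origin at x = -7 mm. It stays there.
- tape_measure: Bystander: green tape measure, 32x79x62 mm; origin at the centre of its underside.
- spray_bottle: Bystander: white pump bottle, 42 mm across, 171 mm high, standing; origin at the centre of its underside.
- glasses_case: Bystander: dark spectacle case, 56x158x42 mm; origin at the centre of its underside.
- screw_box: Bystander: dark flat carton, 67x121x35 mm; origin at the centre of its underside.
- pack: Bystander: small yellow fastener pack, 55x73x26 mm; origin at the centre of its underside.
- line_spool: Bystander: white spool, 53 mm across, 50 mm high, standing; origin at the centre of its underside.
Not all that is in view belongs to the job. There is more than one size of the screen; the one meant has the size given above.

How it is judged:
On the way, in this order (a step that is already met when the one before it is completed fails the run):
1. the head is latched down with the fingers off the stop box (value of joint stop_press above 0.008 m and contact force between the fingers and stop_box below 0.3 N), for 0.3 s.
2. the screen stands upright against the rests while the stop is latched (value of joint stop_press above 0.008 m and angle between screen's own z axis and vertical below 0.12 rad and x of screen in the frame of sander above -0.014 m), for 0.2 s.
3. the head is released and up again (value of joint stop_press below 0.002 m), for 0.2 s.
At the end, for the whole second after the job is handed in: The stop head is up within 2 mm and turned back within 0.1 rad; the screen stands on its long thin edge on the sander's bed, within 0.12 rad of upright, its foot within 7 mm of flush on the rests and within 35 mm of the middle sideways, at rest (value of joint stop_press below 0.002 m and value of joint stop_turn below 0.1 rad and angle between screen's own z axis and vertical below 0.12 rad and x of screen in the frame of sander between -0.014 and 0 m and y of screen in the frame of sander between -0.035 and 0.035 m and z of screen in the frame of sander below 0.022 m and linear speed of screen below 0.01 m/s); the robot touches nothing.
It fails at once if a bystander was shifted by more than 30 mm (distance of any of tape_measure, spray_bottle, glasses_case, screw_box, pack, line_spool from where it was at the start of the episode above 0.03 m).
It also fails if it takes over 58 s, if anything falls off the work surface, if the arm or the gripper's body presses on something with over 40 N, if the wrist force passes 120 N, or if a joint passes its speed limit or range.

### The arm

A 7-joint arm with a two-finger parallel gripper is mounted at the origin on a cart in front of the work surface, level with it; the furniture and walls round the work are solid. World frame = base frame: x ahead of the robot, y to its left, z up, the work surface at z = 0. Lengths are in m, angles in rad, forces in N, time in s.
With the tool pointing down it reaches from about 0.4 to 0.875 m from the base axis. Payload 19.3 kg.
Tool frame: the origin (TCP) lies at the very end of the fingers, on their centre line; the grasp point (between the pads) lies 19 mm behind it; z points along the fingers, y is the line along which they close (so a half turn about z gives the same grasp; the last joint's range is limited). The gripper opens to 85 mm and grips with 20 to 120 N. Pads are 22 mm wide; open, the fingers measure 114 mm over their backs; the gripper's body (76 mm by 85 mm) begins 54 mm behind the grasp point. The pads swing forward as they close: fully open they stand 13 mm farther back than shut.
Start: joints at [1.052, 0.521, -0.036, 1.599, 0.021, 1.021, -0.113], TCP at [0.271, -0.563, 0.231] pointing down, gripper open.
Joint ranges: [-2.91, 2.91], [-0.3, 2.13], [-1.5, 1.42], [0.17, 2.43], [-1.26, 4.41], [0.16, 1.93], [-2.52, 2.52]. Speed limits (rad/s): [1.89, 1.89, 2.39, 2.39, 3.01, 3.01, 3.01].

### API

Orientations are given as a unit quaternion [w, x, y, z].
In Python, from plant import ctrl gives the robot as it stands. The module is installed in compiled form; this text tells all that it offers.
- The arm moves only by the tool drive_tool, never from a script. Its argument "plan" is a list of rows, each a list of 3 entries, a list of its own where there are three numbers: the shift along the tool's x, y, z as a fraction of full scale, then the turn, a rotation vector about the tool's x, y, z as a fraction of full scale, then the opening, from -1 (shut) to 1 (fully open). In form: [[[x, y, z], [wx, wy, wz], fingers], ...]. A call has 1 to 12 rows; each row is the pose to reach, as a shift and turn from the pose commanded when the call began, along the tool's axes at that moment; what a row does not reach only later rows make up. Full scale, the value 1, is 10 cm for a shift and pi/2 rad for a turn. A row lasts 1/8 s, in which the tool goes at most 62.5 mm and 10.7 degrees, less where a joint would pass 70% of its speed; a pose out of reach is approached as far as the arm can. A call with a number of a shift or a turn outside -1 to 1 is refused whole. A call with a gripper value outside its range is refused whole. The fingers move at their own pace and stop on an object; the grip force is fixed at half the most. Time passes only in rows, so rows that repeat a pose let the fingers close. It gives the time, the measured TCP pose, the force, the opening and the grip force at its end, in the units of the state.
- ctrl.get_state(): the state, without advancing time (a new reading comes with each control period).
- ctrl.camera(name): name is "scene" or "top"; returns (picture, depth): 384x512x3 uint8, red, green, blue; 384x512 float32, m along the optical axis (not along the pixel's ray), 0 where there is no reading.
- ctrl.camera_params(name): a dict with "fov_y" (degrees; the focal length in pixels is half the picture's height over the tangent of half this angle, whatever the lens; pixels are square), "cx", "cy" (the principal point, pixels), "world_from_camera" (4x4, takes a point from camera to world coordinates). Camera axes: x right, y down, z forward; pixel columns grow to the right and rows downward; lengths in m; the calibration is good to about 2 mm. A picture is of the moment at which its call begins. camera_params takes no time and is no camera call.
- ctrl.finish_job(): hands the job in; it is judged then, once.
The state is a dict: "time": time; "joint_pos": joint angles; "joint_velocities": joint speeds; "joint_efforts": joint torques, N m; "ee_pos": TCP position; "eef_rot": TCP orientation; "ft_force": force on the tool from outside, world axes, zero at the start; "torque": the same for the moment, N m; "grip_width": finger opening in m; "gripper_force": force on a finger pad.
Only numpy, scipy, OpenCV 4.12 (cv2) and the standard library are available. Lean on these libraries where they do the work, as an engineer would, in place of code of your own. Each camera call takes 0.05 s, during which the arm holds its last target. There are 200 camera calls.

## Working session

There is one attempt and no reset: what is moved stays moved. The work goes in short steps, Python scripts to look and compute and a tool call to move; the robot and the scene stay as the last step left them, time stands still between calls to the robot, and variables do not carry over. Pictures are saved under pics/ and viewed, at most 10 in all, crops included, and the job is handed in when it is done.

Besides the shell and the picture viewer there is one more tool, called after ">>>" as name([rows], argument=value, ...), one row to a line, values as JSON. drive_tool: Moves the arm, as the interface text tells. Its arguments: {"type":"object","properties":{"plan":{"type":"array"}},"required":["plan"]}

```bash
mkdir -p pics; cat > h.py <<'E'
import numpy as np, cv2
from plant import ctrl
def cam(n):
    im,d=ctrl.camera(n); p=ctrl.camera_params(n); return im,d,p
def pts(d,p):
    f=d.shape[0]/2/np.tan(np.radians(p["fov_y"])/2)
    v,u=np.mgrid[:d.shape[0],:d.shape[1]]
    c=np.stack([(u-p["cx"])/f*d,(v-p["cy"])/f*d,d],-1)
    T=np.array(p["world_from_camera"]); return c@T[:3,:3].T+T[:3,3]
E
python3 - <<'E'
from h import *
for n in("scene","top"):
    im,d,p=cam(n); print(n,p); np.savez(f"{n}0.npz",im=im,d=d,P=pts(d,p)); cv2.imwrite(f"pics/{n}0.png",im[:,:,::-1])
print(ctrl.get_state())
E
```

```text
scene {'fov_y': 57.51127613757786, 'cx': 260.3057877278336, 'cy': 186.78542115372062, 'world_from_camera': array([[-0.88125328, -0.1699102 ,  0.44104782,  0.11367505],
       [-0.47227467,  0.35345125, -0.80748304,  0.7318627 ],
       [-0.0186893 , -0.91989279, -0.39172436,  0.52211545],
       [ 0.        ,  0.        ,  0.        ,  1.        ]])}
top {'fov_y': 52.651815193475414, 'cx': 253.4872143144825, 'cy': 190.76093548708107, 'world_from_camera': array([[ 0.08411607, -0.96841177,  0.23474056,  0.30960425],
       [-0.99643032, -0.08343672,  0.0128427 , -0.12575489],
       [ 0.00714896, -0.23498289, -0.97197322,  1.24596919],
       [ 0.        ,  0.        ,  0.        ,  1.        ]])}
{'time': 0.1, 'joint_pos': array([ 1.05184416,  0.52195646, -0.03631658,  1.59992341,  0.02118243,
        1.02107383, -0.11275581]), 'joint_velocities': array([ 2.56118504e-04, -5.69945332e-05,  5.90510848e-04, -1.31971689e-03,
        1.03463390e-03, -9.63219404e-04,  9.68147402e-04]), 'joint_efforts': array([ 4.04593549e-03, -9.28492713e+01,  1.98437311e+00, -3.70533407e+01,
        1.81696122e-02,  5.43308328e-03, -1.19905935e-04]), 'ee_pos': array([ 0.27099894, -0.56287928,  0.230792  ]), 'eef_rot': array([-4.69030958e-04,  9.74931431e-01,  2.22504979e-01, -1.36226272e-04]), 'ft_force': array([-1.35705101, -0.07581118, -0.28345716]), 'torque': array([ 0.03227786,  0.06894471, -0.02173724]), 'gripper_force': 0.0, 'grip_width': 0.0854314115792187}
```

View pics/scene0.png

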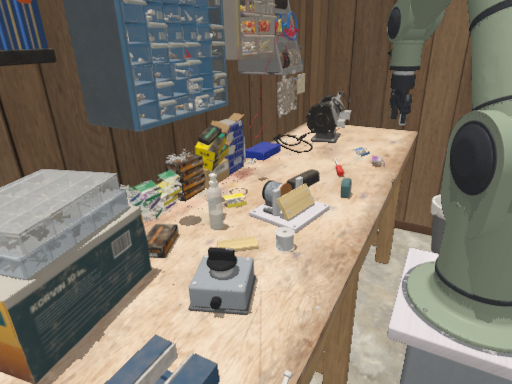

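View pics/top0.png

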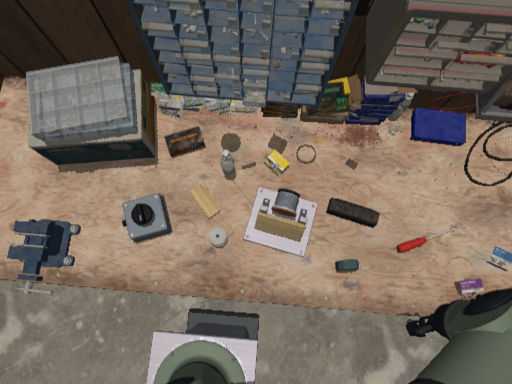

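Scene picture: the stop box is at about (222,283) with its black head at (222,260). The sander is at (290,208) with the leaning tan board at (296,203), and a loose tan board lies at (237,243). Top picture: box (146,217), sander (282,220), spool (218,238), bottle (228,162), glasses case (353,212), tape (347,266).

Candidates for the screen: the board leaning on the rests at top (281,226), or the flat board on the bench at top (205,201), which looks smaller. I choose the leaning one and check it by crop and size.

```bash
python3 - <<'E'
from h import *
z=np.load("top0.npz");im,d,P=z["im"],z["d"],z["P"]
c=im[170:265,110:320]; cv2.imwrite("pics/crop.png",cv2.resize(c,None,fx=3.8,fy=3.8,interpolation=cv2.INTER_CUBIC)[:,:,::-1])
hsv=cv2.cvtColor(im,cv2.COLOR_RGB2HSV)
def rect(m,name):
    q=P[m]; r=cv2.minAreaRect(q[:,:2].astype(np.float32)); print(name,len(q),"c",np.round(r[0],4),"size",np.round(r[1],4),"ang",round(r[2],1),"z",np.round(np.percentile(q[:,2],[2,50,98]),3)); return q
W=np.zeros(d.shape,bool)
def win(u0,u1,v0,v1):
    w=W.copy(); w[v0:v1,u0:u1]=1; return w&(d>0)
b=win(115,180,185,245)
rect(b&(abs(P[...,2]-.06)<.006),"boxtop")
dark=hsv[...,2]<70
rect(b&dark&(P[...,2]>.083)&(P[...,2]<.1),"disc")
rect(b&(P[...,2]>.108),"bar")
s=win(235,325,180,260)
rect(s&(abs(P[...,2]-.015)<.005)&(hsv[...,1]<60),"bed")
tan=(hsv[...,0]>14)&(hsv[...,0]<30)&(hsv[...,1]>90)
rect(s&tan&(P[...,2]>.022),"screen")
rect(s&(P[...,2]>.085)&(P[...,2]<.115),"high")
rect(win(190,222,180,222)&(P[...,2]>.008),"decoy")
rect(win(205,232,224,250)&(P[...,2]>.02),"spool")
rect(win(215,240,148,182)&(P[...,2]>.02),"bottle")
rect(win(325,385,195,228)&(P[...,2]>.02),"glasses")
rect(win(330,362,256,275)&(P[...,2]>.02),"tape")
z=np.load("scene0.npz");im,d,P=z["im"],z["d"],z["P"];hsv=cv2.cvtColor(im,cv2.COLOR_RGB2HSV)
b=win(180,265,240,315)
rect(b&(abs(P[...,2]-.06)<.006),"boxtop S"); rect(b&(P[...,2]>.108),"bar S")
s=win(245,335,170,230);tan=(hsv[...,0]>14)&(hsv[...,0]<30)&(hsv[...,1]>90)
q=rect(s&tan&(P[...,2]>.02),"screen S")
c=q.mean(0);u,sv,vt=np.linalg.svd(q-c,full_matrices=False);print("normal",vt[2],c,sv)
E
```

```text
boxtop 1072 c [0.4901 0.2207] size [0.1199 0.1196] ang 20.8 z [0.055 0.06  0.064]
disc 249 c [0.4883 0.219 ] size [0.0592 0.0631] ang 23.9 z [0.085 0.091 0.099]
bar 106 c [0.4906 0.2206] size [0.0559 0.0162] ang 21.8 z [0.109 0.115 0.119]
bed 1811 c [ 0.5174 -0.2041] size [0.1998 0.1804] ang 78.4 z [0.011 0.015 0.019]
screen 744 c [ 0.4936 -0.1991] size [0.1455 0.0455] ang 78.5 z [0.025 0.059 0.083]
high 335 c [ 0.5551 -0.211 ] size [0.1466 0.0983] ang 80.0 z [0.085 0.09  0.102]
decoy 379 c [0.5636 0.0442] size [0.1091 0.0501] ang 40.3 z [0.008 0.01  0.015]
spool 222 c [ 0.4492 -0.0093] size [0.0504 0.0497] ang 5.1 z [0.031 0.048 0.052]
bottle 268 c [ 0.6723 -0.0208] size [0.0339 0.041 ] ang 15.8 z [0.025 0.119 0.173]
glasses 798 c [ 0.5654 -0.4314] size [0.1585 0.0539] ang 76.1 z [0.022 0.04  0.046]
tape 240 c [ 0.3944 -0.4176] size [0.0313 0.0679] ang 7.1 z [0.024 0.057 0.064]
boxtop S 1447 c [0.4881 0.2242] size [0.119  0.1179] ang 21.5 z [0.055 0.06  0.063]
bar S 174 c [0.4889 0.2231] size [0.0549 0.0176] ang 19.7 z [0.109 0.115 0.117]
screen S 290 c [ 0.5062 -0.1976] size [0.1506 0.0695] ang 77.6 z [0.026 0.048 0.08 ]
normal [ 0.72785385 -0.16576671 -0.66539475] [ 0.49121105 -0.18248499  0.04771858] [0.77794729 0.30508383 0.10822034]
```

View pics/crop.png

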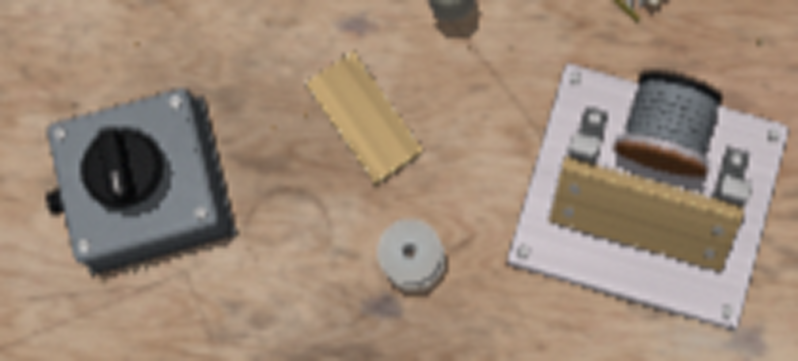

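The crop shows the leaning board on the rests at crop (645,215), measured about 146–150 mm long, so it is the screen. The flat board at crop (365,118) measures only 109x50 mm and is a decoy. The stop head is at crop (123,168), bar angle about 21°, centre near (0.490, 0.221).

Now I travel towards the stop box.

>>> drive_tool([
  [[0.33,-0.33,0],[0,0,0],-1],
  [[0.66,-0.66,0],[0,0,0],-1],
  [[0.95,-1,0],[0,0,0],-1],
  [[0.95,-1,0],[0,0,0],-1],
])

```text
time: 0.6
ee_pos: [0.3145, -0.4291, 0.2314]
eef_rot: [-0.0, 0.975, 0.224, 0.0]
ft_force: [-0.6, -1.5, 0.6]
grip_width: 0.0124
gripper_force: 0.0
```

```bash
python3 -c "
from h import *
s=ctrl.get_state();print(s['time'],s['joint_pos'].round(3),s['ee_pos'].round(4),s['eef_rot'].round(4),s['grip_width'])"
```

```text
0.6 [ 0.88   0.375 -0.069  1.842  0.031  0.926 -0.321] [ 0.3145 -0.4291  0.2314] [-4.000e-04  9.745e-01  2.243e-01  2.000e-04] 0.012447660574778143
```

>>> drive_tool([
  [[0.2,-0.2,0],[0,0,-0.11],-1],
  [[0.4,-0.4,0],[0,0,-0.22],-1],
  [[0.6,-0.6,0],[0,0,-0.33],-1],
  [[0.8,-0.8,0],[0,0,-0.44],-1],
  [[1,-1,0],[0,0,-0.55],-1],
  [[1,-1,0],[0,0,-0.66],-1],
  [[1,-1,0],[0,0,-0.77],-1],
  [[1,-1,0],[0,0,-0.88],-1],
  [[1,-1,0],[0,0,-1],-1],
  [[1,-1,0],[0,0,-1],-1],
])

```text
time: 1.85
ee_pos: [0.3598, -0.2989, 0.2311]
eef_rot: [-0.0, 0.533, 0.846, 0.0]
ft_force: [0.6, 0.6, -0.1]
grip_width: -0.0
gripper_force: 0.0
```

>>> drive_tool([
  [[0.33,0.28,0],[0,0,0],-1],
  [[0.66,0.56,0],[0,0,0],-1],
  [[1,0.85,0],[0,0,0],-1],
])

```text
time: 2.22
ee_pos: [0.3935, -0.1705, 0.2313]
eef_rot: [0.0, 0.535, 0.845, 0.0]
ft_force: [0.2, 0.0, 0.6]
grip_width: -0.0002
gripper_force: 0.0
```

>>> drive_tool([
  [[0.33,0.28,0],[0,0,0],-1],
  [[0.66,0.56,0],[0,0,0],-1],
  [[1,0.85,0],[0,0,0],-1],
])

```text
time: 2.6
ee_pos: [0.4268, -0.0434, 0.2314]
eef_rot: [0.0, 0.535, 0.845, 0.0]
ft_force: [0.9, 0.0, 0.0]
grip_width: -0.0
gripper_force: 0.0
```

>>> drive_tool([
  [[0.33,0.28,0],[0,0,0],-1],
  [[0.66,0.56,0],[0,0,0],-1],
  [[1,0.85,0],[0,0,0],-1],
  [[1,0.85,0],[0,0,0],-1],
])

```text
time: 3.1
ee_pos: [0.4601, 0.0855, 0.2312]
eef_rot: [-0.0, 0.533, 0.846, 0.001]
ft_force: [-0.3, -1.0, -0.2]
grip_width: 0.0001
gripper_force: 0.0
```

>>> drive_tool([
  [[0.33,0.28,0],[0,0,-0.11],-1],
  [[0.66,0.56,0],[0,0,-0.22],-1],
  [[1,0.85,0],[0,0,-0.33],-1],
  [[1,0.86,0],[0,0,-0.44],-1],
  [[1,0.86,0.1],[0,0,-0.55],-1],
  [[1,0.86,0.2],[0,0,-0.66],-1],
  [[1,0.86,0.4],[0,0,-0.77],-1],
  [[1,0.86,0.6],[0,0,-0.88],-1],
  [[1,0.86,0.6],[0,0,-0.95],-1],
  [[1,0.86,0.6],[0,0,-0.95],-1],
])

```text
time: 4.35
ee_pos: [0.494, 0.2091, 0.1708]
eef_rot: [-0.001, -0.182, 0.983, -0.0]
ft_force: [-0.3, -0.8, 0.1]
grip_width: -0.0001
gripper_force: 0.0
```

```bash
python3 -c "
from h import *
s=ctrl.get_state();print(s['time'],s['joint_pos'].round(3),s['ee_pos'].round(4),s['eef_rot'].round(4),s['grip_width'])"
```

```text
4.35 [ 0.151  0.617 -0.936  1.86   0.597  0.976  0.886] [0.494  0.2091 0.1708] [-5.000e-04 -1.817e-01  9.834e-01 -1.000e-04] -0.00013779626291688727
```

>>> drive_tool([
  [[-0.01,0.13,0.2],[0,0,0],-1],
  [[-0.01,0.13,0.4],[0,0,0],-1],
  [[-0.01,0.13,0.52],[0,0,0],-1],
  [[-0.01,0.13,0.57],[0,0,0],-1],
  [[-0.01,0.13,0.61],[0,0,0],-1],
  [[-0.01,0.13,0.65],[0,0,0],-1],
  [[-0.01,0.13,0.65],[0,0,0],-1],
])

```text
time: 5.22
ee_pos: [0.4904, 0.2223, 0.1066]
eef_rot: [0.0, -0.183, 0.983, -0.0]
ft_force: [-0.8, -0.7, 3.5]
grip_width: -0.0001
gripper_force: 2.2
```

>>> drive_tool([
  [[0,0,0.01],[0,0,0],-1],
  [[0,0,0.02],[0,0,0],-1],
  [[0,0,0.03],[0,0,0],-1],
  [[0,0,0.03],[0,0,0],-1],
])

```text
time: 5.72
ee_pos: [0.4906, 0.2224, 0.104]
eef_rot: [0.001, -0.183, 0.983, -0.0]
ft_force: [-2.3, -1.9, 9.9]
grip_width: 0.0003
gripper_force: 5.3
```

>>> drive_tool([
  [[0,0,0.01],[0,0,0],-1],
  [[0,0,0.02],[0,0,0],-1],
  [[0,0,0.02],[0,0,0],-1],
])

```text
time: 6.1
ee_pos: [0.4913, 0.223, 0.1036]
eef_rot: [0.002, -0.183, 0.983, -0.0]
ft_force: [-6.4, -5.3, 40.1]
grip_width: -0.0003
gripper_force: 20.3
```

At the hard stop. I lift off and look.

>>> drive_tool([
  [[0,0,-0.1],[0,0,0],-1],
  [[0,0,-0.5],[0,0,0],-1],
  [[0,0,-0.9],[0,0,0],-1],
  [[0,-0.5,-1],[0,0,0],-1],
  [[0,-1,-1],[0,0,0],-1],
  [[0,-1,-1],[0,0,0],-1],
])

```text
time: 6.85
ee_pos: [0.5276, 0.1251, 0.2012]
eef_rot: [-0.0, -0.181, 0.984, -0.001]
ft_force: [0.0, 0.3, -0.1]
grip_width: -0.0002
gripper_force: 0.0
```

```bash
cat > head.py <<'E'
from h import *
for n in("top","scene"):
    im,d,p=cam(n);P=pts(d,p)
    r=np.hypot(P[...,0]-.4898,P[...,1]-.2217)
    m=(r<.036)&(P[...,2]>.07)&(d>0)&(P[...,2]<.125)
    z=P[m][:,2]; h=z.max(); q=P[m&(P[...,2]>np.percentile(z,95)-.012)]
    t=cv2.minAreaRect(q[:,:2].astype(np.float32)); print(n,np.percentile(z,[5,50,90,95,98]).round(4),np.round(t[0],4),np.round(t[1],4),t[2])
    cv2.imwrite(f"pics/{n}_h.png",im[:,:,::-1])
E
python3 head.py
```

```text
top [0.0761 0.0824 0.1051 0.1068 0.1079] [0.4746 0.2203] [0.0286 0.0109] 43.7535514831543
scene [0.0757 0.0851 0.1054 0.1061 0.1068] [0.4891 0.2233] [0.0556 0.0177] 19.624868392944336
```

The scene view puts the bar top at 0.106 m, down 10 mm, so the head is latched. On to the sander.

>>> drive_tool([
  [[0.25,-0.33,0],[0,0,0.09],-1],
  [[0.45,-0.6,0],[0,0,0.18],-1],
  [[0.67,-0.9,0],[0,0,0.27],-1],
  [[0.7,-0.95,0],[0,0,0.36],-1],
  [[0.7,-0.95,0],[0,0,0.36],-1],
])

```text
time: 7.58
ee_pos: [0.4953, 0.0161, 0.2016]
eef_rot: [0.0, 0.097, 0.995, -0.0]
ft_force: [-0.5, 0.4, -0.6]
grip_width: 0.0
gripper_force: 0.0
```

>>> drive_tool([
  [[0.05,-0.33,0],[0,0,0],-1],
  [[0.1,-0.66,0],[0,0,0],-1],
  [[0.1,-1,0],[0,0,0],-1],
])

```text
time: 7.95
ee_pos: [0.466, -0.0801, 0.2014]
eef_rot: [0.0, 0.094, 0.996, 0.0]
ft_force: [1.3, -0.4, -0.5]
grip_width: 0.0001
gripper_force: 0.0
```

>>> drive_tool([
  [[0.05,-0.33,0],[0,0,0],-1],
  [[0.1,-0.66,0.2],[0,0,0],-1],
  [[0.11,-1,0.4],[0,0,0],-1],
  [[0.11,-1,0.6],[0,0,0],-1],
  [[0.11,-1,0.6],[0,0,0],-1],
])

```text
time: 8.57
ee_pos: [0.4359, -0.1753, 0.1405]
eef_rot: [-0.001, 0.095, 0.995, 0.001]
ft_force: [-0.1, 0.2, -0.0]
grip_width: -0.0
gripper_force: 0.0
```

>>> drive_tool([
  [[0.0,-0.06,0],[0,-0.07,0],-1],
  [[0.0,-0.12,0.1],[0,-0.133,0],-1],
  [[0.0,-0.12,0.4],[0,-0.133,0],-1],
  [[0.0,-0.12,0.7],[0,-0.133,0],-1],
  [[0.0,-0.12,0.9],[0,-0.133,0],-1],
  [[0.0,-0.12,0.9],[0,-0.133,0],-1],
])

```text
time: 9.32
ee_pos: [0.4342, -0.1871, 0.0511]
eef_rot: [0.103, 0.095, 0.99, -0.01]
ft_force: [-0.0, 0.3, 0.8]
grip_width: -0.0002
gripper_force: 0.0
```

```bash
cat > scr.py <<'E'
from h import *
from scipy.spatial.transform import Rotation as R
s=ctrl.get_state();w,x,y,z=s['eef_rot'];M=R.from_quat([x,y,z,w]).as_matrix()
o=np.array([.5174,-.2041,0]);a=np.radians(-11.4);S=np.array([[np.cos(a),-np.sin(a),0],[np.sin(a),np.cos(a),0],[0,0,1]])
print("tcp in sander",(S.T@(s['ee_pos']-o)).round(4));print("tool axes in sander (cols)\n",(S.T@M).round(3)); print("t",s['time'],"joints",s['joint_pos'].round(2))
for n in("top","scene"):
    im,d,p=cam(n);P=(pts(d,p)-o)@S
    hsv=cv2.cvtColor(im,cv2.COLOR_RGB2HSV)
    m=(d>0)&(abs(P[...,0])<.09)&(abs(P[...,1])<.095)&(P[...,2]>.017)&(P[...,2]<.11)&(hsv[...,0]>14)&(hsv[...,0]<30)&(hsv[...,1]>80)
    m=cv2.erode(m.astype(np.uint8),np.ones((2,2)))>0
    q=P[m]; print(n,len(q),"lo",np.percentile(q,3,axis=0).round(4),"hi",np.percentile(q,97,axis=0).round(4))
    for l,h in((-.07,-.03),(-.03,.03),(.03,.07)):
        k=q[(q[:,1]>l)&(q[:,1]<h)]
        if len(k)>10: print("  y",l,h,"x lo/hi",np.percentile(k[:,0],[5,95]).round(4))
    v,u=np.where(m); u0,v0=int(u.mean()),int(v.mean())
    cv2.imwrite(f"pics/{n}_s{s['time']:.1f}.png",cv2.resize(im[max(0,v0-60):v0+60,max(0,u0-80):u0+80,::-1],None,fx=4,fy=4))
E
python3 scr.py; ls pics
```

```text
tcp in sander [-0.0849  0.0002  0.0511]
tool axes in sander (cols)
 [[-0.978 -0.008  0.207]
 [-0.008  1.     0.001]
 [-0.207 -0.    -0.978]]
t 9.325 joints [ 0.62  0.57 -0.41  2.27  0.99  0.23  0.72]
top 538 lo [-0.0447 -0.0696  0.0273] hi [-0.0068  0.0668  0.0825]
  y -0.07 -0.03 x lo/hi [-0.0366 -0.007 ]
  y -0.03 0.03 x lo/hi [-0.0416 -0.0078]
  y 0.03 0.07 x lo/hi [-0.0447 -0.0084]
scene 573 lo [-0.0467 -0.0499  0.025 ] hi [-0.0132  0.0768  0.0781]
  y -0.07 -0.03 x lo/hi [-0.0434 -0.0151]
  y -0.03 0.03 x lo/hi [-0.0464 -0.0147]
  y 0.03 0.07 x lo/hi [-0.0463 -0.0137]
crop.png
scene0.png
scene_h.png
scene_s9.3.png
top0.png
top_h.png
top_s9.3.png
```

>>> drive_tool([
  [[0.02,0,0.1],[0,0,0],-1],
  [[0.04,0,0.2],[0,0,0],-1],
  [[0.06,0,0.27],[0,0,0],-1],
  [[0.07,0,0.32],[0,0,0],-1],
  [[0.07,0,0.32],[0,0,0],-1],
])

```text
time: 10.05
ee_pos: [0.434, -0.1887, 0.0193]
eef_rot: [0.105, 0.097, 0.99, -0.01]
ft_force: [-0.7, -0.2, -0.5]
grip_width: 0.0
gripper_force: 0.0
```

>>> drive_tool([
  [[-0.07,0,0.015],[0,0,0],-1],
  [[-0.14,0,0.03],[0,0,0],-1],
  [[-0.2,0,0.042],[0,0,0],-1],
  [[-0.25,0,0.053],[0,0,0],-1],
  [[-0.3,0,0.063],[0,0,0],-1],
  [[-0.35,0,0.074],[0,0,0],-1],
  [[-0.4,0,0.085],[0,0,0],-1],
  [[-0.44,0,0.093],[0,0,0],-1],
  [[-0.47,0,0.099],[0,0,0],-1],
  [[-0.5,0,0.106],[0,0,0],-1],
  [[-0.52,0,0.11],[0,0,0],-1],
  [[-0.52,0,0.11],[0,0,0],-1],
])

```text
time: 11.55
ee_pos: [0.4857, -0.1988, 0.0186]
eef_rot: [0.104, 0.097, 0.99, -0.01]
ft_force: [-0.8, 0.2, 0.2]
grip_width: -0.0003
gripper_force: 0.1
```

```bash
python3 scr.py
```

```text
tcp in sander [-0.0321 -0.0011  0.0186]
tool axes in sander (cols)
 [[-0.978 -0.004  0.208]
 [-0.004  1.     0.001]
 [-0.208  0.    -0.978]]
t 11.55 joints [ 0.64  0.69 -0.47  2.15  1.11  0.3   0.62]
top 78 lo [-0.0199  0.0318  0.0362] hi [-0.0062  0.0686  0.0892]
  y 0.03 0.07 x lo/hi [-0.0196 -0.0065]
scene 268 lo [-0.023   0.0067  0.0204] hi [-0.0103  0.0771  0.0853]
  y -0.03 0.03 x lo/hi [-0.023  -0.0146]
  y 0.03 0.07 x lo/hi [-0.0225 -0.0151]
```

>>> drive_tool([
  [[-0.02,0,0.004],[0,0,0],-1],
  [[-0.035,0,0.007],[0,0,0],-1],
  [[-0.05,0,0.01],[0,0,0],-1],
  [[-0.06,0,0.012],[0,0,0],-1],
  [[-0.06,0,0.012],[0,0,0],-1],
])

```text
time: 12.28
ee_pos: [0.4916, -0.2, 0.0187]
eef_rot: [0.104, 0.097, 0.99, -0.01]
ft_force: [-1.2, -0.6, -0.3]
grip_width: -0.0001
gripper_force: 0.3
```

>>> drive_tool([
  [[-0.01,0,0.002],[0,0,0],-1],
  [[-0.02,0,0.004],[0,0,0],-1],
  [[-0.02,0,0.004],[0,0,0],-1],
])

```text
time: 12.65
ee_pos: [0.4936, -0.2003, 0.0187]
eef_rot: [0.104, 0.097, 0.99, -0.01]
ft_force: [-1.9, 0.2, -0.6]
grip_width: 0.0003
gripper_force: 0.4
```

```bash
python3 scr.py
```

```text
tcp in sander [-0.0241 -0.001   0.0187]
tool axes in sander (cols)
 [[-0.978 -0.004  0.208]
 [-0.004  1.     0.001]
 [-0.208  0.    -0.978]]
t 12.65 joints [ 0.65  0.7  -0.48  2.13  1.09  0.32  0.65]
top 56 lo [-0.0144  0.0388  0.0403] hi [-0.0049  0.0689  0.0873]
  y 0.03 0.07 x lo/hi [-0.0144 -0.0052]
scene 229 lo [-0.0163  0.0075  0.0192] hi [-0.0083  0.0776  0.0828]
  y -0.03 0.03 x lo/hi [-0.016 -0.012]
  y 0.03 0.07 x lo/hi [-0.016  -0.0126]
```

>>> drive_tool([
  [[-0.01,0,0.002],[0,0,0],-1],
  [[-0.02,0,0.004],[0,0,0],-1],
  [[-0.02,0,0.004],[0,0,0],-1],
])

```text
time: 13.12
ee_pos: [0.4945, -0.2006, 0.0185]
eef_rot: [0.103, 0.097, 0.99, -0.01]
ft_force: [-9.2, 3.0, 6.5]
grip_width: 0.0
gripper_force: 4.7
```

Force jumped to 10 N, so the foot is against the rests. I back off and look.

>>> drive_tool([
  [[0.1,0,-0.021],[0,0,0],-1],
  [[0.3,0,-0.063],[0,0,0],-1],
  [[0.6,0,-0.126],[0,0,0],-1],
  [[0.75,0,-0.3],[0,0,0],-1],
  [[0.75,0,-0.7],[0,0,0],-1],
  [[0.75,0,-1],[0,0,0],-1],
  [[0.75,0,-1],[0,0,0],-1],
])

```text
time: 14.0
ee_pos: [0.4032, -0.1835, 0.1031]
eef_rot: [0.105, 0.098, 0.99, -0.011]
ft_force: [-0.1, -0.4, -0.9]
grip_width: -0.0
gripper_force: 0.0
```

>>> drive_tool([
  [[0.1,0.4,-0.3],[0,0.07,0],-1],
  [[0.1,0.7,-0.6],[0,0.133,0],-1],
  [[0.1,1,-0.8],[0,0.133,0],-1],
  [[0.1,1,-0.8],[0,0.133,0],-1],
])

```text
time: 14.5
ee_pos: [0.3977, -0.0783, 0.1776]
eef_rot: [0.001, 0.096, 0.995, -0.001]
ft_force: [-0.3, 0.3, -1.1]
grip_width: -0.0002
gripper_force: 0.0
```

```bash
python3 scr.py; python3 head.py; ls pics
```

```text
tcp in sander [-0.1422  0.0997  0.1776]
tool axes in sander (cols)
 [[-1.    -0.006  0.003]
 [-0.006  1.    -0.001]
 [-0.003 -0.001 -1.   ]]
t 14.5 joints [ 0.81  0.38 -0.93  2.17  0.43  0.79  0.98]
top 267 lo [-0.0143 -0.0689  0.0333] hi [-0.0046  0.0641  0.0881]
  y -0.07 -0.03 x lo/hi [-0.0142 -0.0056]
  y -0.03 0.03 x lo/hi [-0.0141 -0.0052]
  y 0.03 0.07 x lo/hi [-0.0141 -0.0054]
scene 496 lo [-0.0156 -0.0627  0.02  ] hi [-0.0068  0.0768  0.0846]
  y -0.07 -0.03 x lo/hi [-0.0152 -0.0116]
  y -0.03 0.03 x lo/hi [-0.0154 -0.0108]
  y 0.03 0.07 x lo/hi [-0.0155 -0.0117]
top [0.0761 0.0832 0.1062 0.1074 0.1085] [0.4902 0.2209] [0.0561 0.017 ] 20.592037200927734
scene [0.0755 0.0851 0.1055 0.1063 0.1068] [0.4893 0.2225] [0.0557 0.0178] 21.73046112060547
crop.png
scene0.png
scene_h.png
scene_s11.6.png
scene_s12.7.png
scene_s14.5.png
scene_s9.3.png
top0.png
top_h.png
top_s11.6.png
top_s12.7.png
top_s14.5.png
top_s9.3.png
```

View pics/scene_s14.5.png

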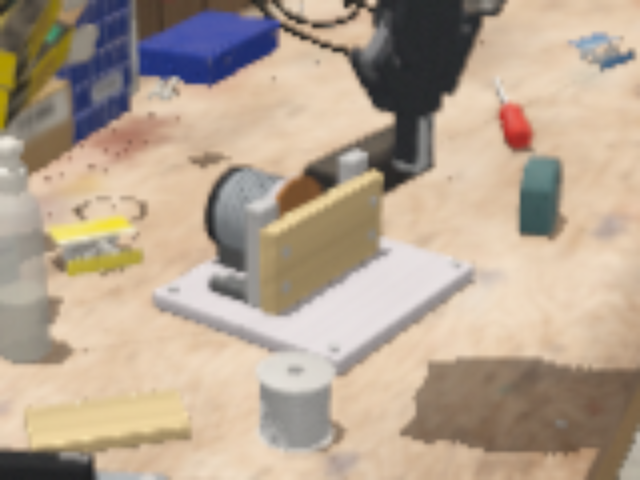

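The screen stands upright at crop (320,245), flush against both rests, with the front face at x≈-0.014. The head is still latched (bar top 0.106). Back to the stop box.

>>> drive_tool([
  [[-0.05,0.35,-0.05],[0,0,-0.09],0],
  [[-0.1,0.7,-0.1],[0,0,-0.18],0],
  [[-0.11,1,-0.1],[0,0,-0.27],0],
  [[-0.11,1,-0.1],[0,0,-0.355],0],
  [[-0.11,1,-0.1],[0,0,-0.355],0],
])

```text
time: 15.32
ee_pos: [0.4267, 0.0162, 0.1864]
eef_rot: [-0.0, -0.18, 0.984, 0.0]
ft_force: [-1.0, -0.6, 0.9]
grip_width: 0.0429
gripper_force: 0.0
```

>>> drive_tool([
  [[-0.25,0.3,0],[0,0,0],0],
  [[-0.5,0.6,0],[0,0,0],0],
  [[-0.66,0.85,0],[0,0,0],0],
  [[-0.66,0.85,0],[0,0,0],0],
])

```text
time: 15.82
ee_pos: [0.4586, 0.1208, 0.1868]
eef_rot: [-0.0, -0.179, 0.984, 0.0]
ft_force: [-0.4, -1.3, 0.4]
grip_width: 0.0426
gripper_force: 0.0
```

>>> drive_tool([
  [[-0.25,0.3,0],[0,0,0],0],
  [[-0.5,0.6,0],[0,0,0],0],
  [[-0.66,0.85,0],[0,0,0],0],
  [[-0.66,0.85,0],[0,0,0],0],
  [[-0.66,0.85,0],[0,0,0],0],
])

```text
time: 16.45
ee_pos: [0.4901, 0.2208, 0.1867]
eef_rot: [-0.0, -0.179, 0.984, -0.001]
ft_force: [0.0, 0.1, 0.5]
grip_width: 0.0427
gripper_force: 0.0
```

>>> drive_tool([
  [[0,0.01,0.3],[0,0,0],0],
  [[0,0.01,0.6],[0,0,0],0],
  [[0,0.01,0.8],[0,0,0],0],
  [[0,0.01,0.92],[0,0,0],0],
  [[0,0.01,0.98],[0,0,0],0],
  [[0,0.01,0.98],[0,0,0],0],
])

```text
time: 17.2
ee_pos: [0.4898, 0.2234, 0.0893]
eef_rot: [0.0, -0.18, 0.984, 0.0]
ft_force: [0.4, 0.9, -0.3]
grip_width: 0.0426
gripper_force: 0.0
```

>>> drive_tool([
  [[0,0,0],[0,0,0],-0.4],
  [[0,0,0],[0,0,0],-0.5],
  [[0,0,0],[0,0,0],-0.75],
  [[0,0,0],[0,0,0],-0.75],
  [[0,0,0],[0,0,0],-0.75],
])

```text
time: 17.82
ee_pos: [0.4902, 0.2229, 0.0896]
eef_rot: [0.0, -0.18, 0.984, -0.0]
ft_force: [1.1, -3.6, 7.3]
grip_width: 0.0148
gripper_force: 61.2
```

>>> drive_tool([
  [[0,0,0],[0,0,0.08],-1],
  [[0,0,0],[0,0,0.16],-1],
  [[0,0,0],[0,0,0.24],-1],
  [[0,0,0],[0,0,0.32],-1],
  [[0,0,0],[0,0,0.4],-1],
  [[0,0,0],[0,0,0.48],-1],
  [[0,0,0],[0,0,0.55],-1],
  [[0,0,0],[0,0,0.6],-1],
  [[0,0,0],[0,0,0.6],-1],
  [[0,0,0],[0,0,0.6],-1],
])

```text
time: 19.08
ee_pos: [0.4902, 0.2229, 0.0896]
eef_rot: [0.001, 0.286, 0.958, -0.0]
ft_force: [1.2, -4.6, 6.2]
grip_width: 0.0142
gripper_force: 61.2
```

>>> drive_tool([
  [[0,0,0],[0,0,0.6],1],
  [[0,0,0],[0,0,0],1],
  [[0,0,0],[0,0,0],1],
  [[0,0,-0.2],[0,0,0],1],
  [[0,0,-0.5],[0,0,0],1],
  [[0,0,-0.9],[0,0,0],1],
  [[0,-0.5,-1],[0,0,0],1],
  [[0,-1,-1],[0,0,0],1],
  [[0,-1,-1],[0,0,0],1],
])

```text
time: 20.2
ee_pos: [0.4338, 0.1369, 0.1904]
eef_rot: [0.001, 0.289, 0.957, -0.001]
ft_force: [-0.1, 0.5, 0.6]
grip_width: 0.0854
gripper_force: 0.0
```

```bash
python3 head.py; python3 scr.py; python3 -c "
from h import *
s=ctrl.get_state();print(s['ee_pos'],s['ft_force'])"
```

```text
tcp in sander [-0.1486  0.3198  0.1905]
tool axes in sander (cols)
 [[-0.927  0.376  0.002]
 [ 0.376  0.927 -0.   ]
 [-0.002  0.    -1.   ]]
t 20.25 joints [ 0.19  0.4  -0.8   2.04  0.39  0.85  0.16]
top 271 lo [-0.0142 -0.0689  0.0352] hi [-0.0044  0.0658  0.0883]
  y -0.07 -0.03 x lo/hi [-0.0142 -0.0051]
  y -0.03 0.03 x lo/hi [-0.014  -0.0048]
  y 0.03 0.07 x lo/hi [-0.0139 -0.0056]
scene 477 lo [-0.0157 -0.063   0.0194] hi [-0.006   0.077   0.0841]
  y -0.07 -0.03 x lo/hi [-0.0153 -0.0117]
  y -0.03 0.03 x lo/hi [-0.0153 -0.0115]
  y 0.03 0.07 x lo/hi [-0.0155 -0.0121]
[0.43550457 0.14044836 0.19006576] [-0.6092696  -0.86414295  0.04629972]Traceback (most recent call last):
  File "head.py", line 6, in <module>
    z=P[m][:,2]; h=z.max(); q=P[m&(P[...,2]>np.percentile(z,95)-.012)]
                   ~~~~~^^
    return umr_maximum(a, axis, None, out, keepdims, initial, where)
ValueError: zero-size array to reduction operation maximum which has no identity
```

>>> drive_tool([
  [[-0.3,-0.4,0],[0,0,0],1],
  [[-0.6,-0.8,0],[0,0,0],1],
  [[-0.7,-1,0],[0,0,0],1],
  [[-0.7,-1,0],[0,0,0],1],
])

```text
time: 20.85
ee_pos: [0.4391, 0.0172, 0.1893]
eef_rot: [-0.0, 0.287, 0.958, 0.0]
ft_force: [0.9, 0.8, -0.0]
grip_width: 0.0855
gripper_force: 0.0
```

```bash
python3 head.py
```

```text
top [0.0871 0.0947 0.1158 0.1172 0.1181] [0.4908 0.2212] [0.0574 0.017 ] 20.49237632751465
scene [0.0832 0.0938 0.1154 0.1161 0.1167] [0.4891 0.2232] [0.0552 0.0188] 25.503067016601562
```

The bar top is at 0.116 m and back at about 21°, and the screen is still upright and flush. I hand in.

```bash
python3 -c "
from plant import ctrl
print(ctrl.finish_job())"
```

```text
the job is handed in; nothing more can be done
None
```

I handed the job in at about 21 s: I pressed the stop until it latched, stood the screen upright and flush against both rests, then turned the head to reset it; by camera it is fully up again and turned back, but the hand-in gave no verdict.

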